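# Pull-test two bag clips and sort out the weak one

### The job

Pull each of the two blue bag clips straight up off the white card of its gauge, holding it by the ends of its blue head. A sound clip draws its card up, showing red, before it lets go; the weak one slips off and leaves its card down. Put the sound clip in the striped bowl and the weak one in the red tray, and leave the cards as the test left them.

Things in the scene. Friction and masses are not known exactly. Their poses are not given: they have to be found in the camera images.
- clip_1_head (a point): Bag clip: rigid blue head 24 x 50 x 30 mm over two black jaws sprung along x; 52 mm tall, 50 g. It starts upright on its gauge's white card, head 81 to 111 mm above the worktop. The clips look alike; one is weak. Point: centre of the head, 37 mm above the jaws' lower edge; z up, y along the 50 mm length and the card. Hold it by the two ends (along y); shoved hard along x it would jam on the card.
- clip_2_head (a point): Bag clip: rigid blue head 24 x 50 x 30 mm over two black jaws sprung along x; 52 mm tall, 50 g. It starts upright on its gauge's white card, head 81 to 111 mm above the worktop. The clips look alike; one is weak. Point: centre of the head, 37 mm above the jaws' lower edge; z up, y along the 50 mm length and the card. Hold it by the two ends (along y); shoved hard along x it would jam on the card.
- card_1 (a joint): White card (4 x 36 mm) in the fixed grey gauge (column 24 x 54, top 55 mm up; foot 60 x 70) under clip_1, which grips its top 22 mm. Value in m: 0 = down, 26 mm of white showing; 0.030 = drawn up to its stop, red showing. It slides up against 4 N and stays where left. The weak clip slips off at about 1 N, the sound one at 8 to 12 N after drawing it up.
- card_2 (a joint): White card (4 x 36 mm) in the fixed grey gauge (column 24 x 54, top 55 mm up; foot 60 x 70) under clip_2, which grips its top 22 mm. Value in m: 0 = down, 26 mm of white showing; 0.030 = drawn up to its stop, red showing. It slides up against 4 N and stays where left. The weak clip slips off at about 1 N, the sound one at 8 to 12 N after drawing it up.
- bowl: Cream bowl with coloured stripes, loose, 150 mm across the rim, 64 mm high, inner floor 11 mm up and about 60 mm across. For the sound clip. Origin: centre of its underside.
- tray: Shallow red open tray, loose, 100 x 130 mm (x, y), 35 mm high, walls and floor 4 mm. For the weak clip. Origin: centre of its underside.

How it is judged:
By the outcome, as a careful person would: the job done as asked, in the order asked, and still so for the second after the job is handed in, with the robot touching nothing.
It also fails if it takes over 61 s, if anything falls off the work surface, if the arm or the gripper's body presses on something with over 40 N, if the wrist force passes 120 N, or if a joint passes its speed limit or range.

### The arm

A 6-joint arm with a two-finger parallel gripper is mounted at the origin on a cart in front of the work surface, level with it; the furniture and walls round the work are solid. World frame = base frame: x ahead of the robot, y to its left, z up, the work surface at z = 0. Lengths are in m, angles in rad, forces in N, time in s.
With the tool pointing down it reaches from about 0.3 to 0.875 m from the base axis. Payload 4.2 kg.
Tool frame: the origin (TCP) lies on the centre line of the jaws, within the pads' length; the fingertips stand 19 mm ahead of it and the grasp point (between the pads) is the TCP; z points along the fingers, y is the direction in which the jaws open and shut (so a half turn about z gives the same grasp; the last joint's range is limited). The gripper opens to 85 mm and grips with 20 to 120 N. Pads are 22 mm wide; open, the fingers measure 114 mm over their backs; the gripper's body (76 mm by 85 mm) begins 54 mm behind the grasp point. The pads swing forward as they close: fully open they stand 13 mm farther back than shut.
Start: joints at [1.246, 0.32, 1.565, -0, 1.257, -0.02], TCP at [0.173, 0.549, 0.25] pointing down, gripper open.
Joint ranges: [-3.11, 3.11], [-0.84, 2.01], [0.21, 2.61], [-1.34, 4.49], [0.05, 2.63], [-2.56, 2.56]. Speed limits (rad/s): [2.57, 2.57, 3.14, 3.14, 3.14, 3.14].

### API

Orientations are given as a unit quaternion [x, y, z, w].
In Python, from cell import ctrl, optics, job_done, find_in, cut_out gives the robot as it stands.
- The arm moves only by the tool jog_arm, never from a script. Its argument "increments" is a list of rows, each an object with "jaw": the closure, from 0 (fully open) to 1 (shut); "translation": the shift along the tool's x, y, z in cm, a list of three; "rot": the turn, a rotation vector about the tool's x, y, z in rad, a list of three. A call has 1 to 20 rows; each row is the pose to reach, as a shift and turn from the pose measured when the call began, along the tool's axes at that moment; what a row does not reach only later rows make up. A row lasts 1/8 s, in which the tool goes at most 62.5 mm and 10.7 degrees, less where a joint would pass 70% of its speed; a pose out of reach is approached as far as the arm can. A call with a gripper value outside its range is refused whole. The fingers move at their own pace and stop on an object; "newtons" is the grip in N (left out, the last holds). Time passes only in rows, so rows that repeat a pose let the fingers close. It gives the time, the measured TCP pose, the force and the opening at its end, in the units of the state.
- ctrl.state(): the state, without advancing time (a new reading comes with each control period).
- optics.capture(name): name is "side" or "top"; returns (picture, depth): 384x512x3 uint8, red, green, blue; 384x512 float32, m along the optical axis (not along the pixel's ray), 0 where there is no reading.
- optics.calibration(name): a dict with "intrinsics" (3x3 intrinsics, pixels), "extrinsics" (4x4, takes a point from world to camera coordinates). Camera axes: x right, y up, looking along -z (the intrinsics and any distortion apply to the point x, -y, -z); pixel columns grow to the right and rows downward; lengths in m; the calibration is good to about 2 mm. A picture is of the moment at which its call begins. calibration takes no time and is no camera call.
- job_done(): hands the job in, once; it reports no verdict.
Trained networks look in the newest picture that a camera, given by its name, has taken for a name from the list of things; names that differ only in an ending like _2 or _b are one class to them, and where a whole thing is asked for, a point or a joint stands for the part that bears it (a point fixed in the world has none). Each returns a list of dicts, best first, with "score" (0 to 1); they miss things now and then, are a little off and sometimes report something else, mostly with a low value. They report only what shows in the picture. A call takes as long as a camera call.
- find_in(camera, name): "rect" ([centre column, centre row, width, height] in pixels, round what is visible of it).
- cut_out(camera, name): "region" (384x512 bool, what is visible of it) and "rect" ([centre column, centre row, width, height] in pixels, round what is visible of it).
The state is a dict: "t": time; "joint_pos": joint angles; "qvel": joint speeds; "effort": joint torques, N m; "position": TCP position; "tcp_rot": TCP orientation; "wrist_force": force on the tool from outside, world axes, zero at the start; "torque": the same for the moment, N m; "grip_width": opening from 0.0 (shut) to 1.0 (fully open).
Only numpy, scipy, OpenCV 4.12 (cv2) and the standard library are available. Lean on these libraries where they do the work, as an engineer would, in place of code of your own. Each camera call takes 0.05 s, during which the arm holds its last target.

## Working session

There is one attempt and no reset: what is moved stays moved. The work goes in short steps, Python scripts to look and compute and a tool call to move; the robot and the scene stay as the last step left them, time stands still between calls to the robot, and variables do not carry over. Pictures are saved under pics/ and viewed, and the job is handed in when it is done.

Besides the shell and the picture viewer there is one more tool, called in YAML: its name, and indented under it one key for each argument. jog_arm: Moves the arm, as the interface text tells. Its arguments: {"type":"object","properties":{"increments":{"type":"array","items":{"type":"object","properties":{"jaw":{"type":"number"},"translation":{"type":"array","items":{"type":"number"}},"rot":{"type":"array","items":{"type":"number"}}}}},"newtons":{"type":"number"}},"required":["increments"]}

```bash
mkdir -p pics; cat > h.py <<'E'
import numpy as np,cv2
from cell import ctrl,optics,job_done,find_in,cut_out
def save(n,name):
    p,d=optics.capture(n); cv2.imwrite('pics/'+name+'.png',p[:,:,::-1]); return p,d
def pts(n,d,region):
    c=optics.calibration(n);K=np.array(c['intrinsics']);T=np.array(c['extrinsics'])
    v,u=np.nonzero(region&(d>0));z=d[v,u]
    P=np.stack([(u-K[0,2])/K[0,0]*z,-(v-K[1,2])/K[1,1]*z,-z,np.ones_like(z)])
    return (np.linalg.inv(T)@P)[:3].T
E
python3 - <<'E'
from h import *
np.set_printoptions(precision=4,suppress=True)
for n in('top','side'):
    p,d=save(n,n+'0')
    c=optics.calibration(n);print({k:v for k,v in c.items()})
    for o in('clip_1_head','card_1','bowl','tray'):
        for r in cut_out(n,o)[:3]:
            P=pts(n,d,r['region'])
            if len(P): print(n,o,round(r['score'],2),np.round(r['rect']),len(P),np.median(P,0),np.percentile(P,2,axis=0),np.percentile(P,98,axis=0))
print(ctrl.state())
E
```

```text
{'intrinsics': array([[428.8189,   0.    , 256.1035],
       [  0.    , 428.8189, 186.2901],
       [  0.    ,   0.    ,   1.    ]]), 'extrinsics': array([[ 0.0289, -0.9994,  0.0168,  0.1185],
       [ 0.9965,  0.0302,  0.0779, -0.4909],
       [-0.0783,  0.0145,  0.9968, -0.9769],
       [ 0.    ,  0.    ,  0.    ,  1.    ]])}
top clip_1_head 0.56 [375. 189.  28.  19.] 274 [ 0.4821 -0.1145  0.1107] [ 0.4667 -0.1407  0.0904] [ 0.4971 -0.0941  0.1138]
top bowl 0.72 [296. 190.  64.  66.] 3525 [0.4753 0.0391 0.0229] [ 0.4059 -0.0252  0.0082] [0.5419 0.1103 0.064 ]
top tray 0.71 [219. 191.  56.  49.] 2454 [0.4739 0.2164 0.0043] [ 0.424   0.152  -0.0001] [0.5213 0.2764 0.0362]
top tray 0.36 [142. 188.  29.  24.] 312 [0.4744 0.3775 0.1106] [0.4578 0.3553 0.0413] [0.4922 0.4041 0.1143]
{'intrinsics': array([[370.993 ,   0.    , 252.0497],
       [  0.    , 370.993 , 190.0176],
       [  0.    ,   0.    ,   1.    ]]), 'extrinsics': array([[-0.9983, -0.0555, -0.016 ,  0.4691],
       [ 0.0211, -0.6081,  0.7936,  0.0027],
       [-0.0538,  0.7919,  0.6083, -0.976 ],
       [ 0.    ,  0.    ,  0.    ,  1.    ]])}
side clip_1_head 0.73 [248. 136.   6.  19.] 176 [ 0.4814 -0.099   0.1019] [ 0.4656 -0.1332  0.0639] [ 0.4976 -0.0897  0.1114]
side bowl 0.96 [251. 182.  57.  43.] 2017 [0.4734 0.0168 0.0359] [ 0.4064 -0.0257  0.009 ] [0.5383 0.1196 0.062 ]
side tray 0.7 [245. 241.  44.  53.] 2401 [0.4705 0.2078 0.0044] [ 0.4213  0.1507 -0.0004] [0.52   0.2831 0.0351]
{'t': 0.5, 'joint_pos': array([ 1.246 ,  0.3196,  1.5645,  0.    ,  1.2574, -0.02  ]), 'qvel': array([ 0.0003, -0.0019, -0.0006,  0.0017,  0.    , -0.0007]), 'effort': array([  0.0006, -41.5047, -23.4226,   0.    ,   0.001 ,  -0.    ]), 'position': array([0.1725, 0.5485, 0.2503]), 'tcp_rot': array([ 0.1518,  0.9884, -0.    , -0.    ]), 'wrist_force': array([ 0.0578, -0.1363,  0.3351]), 'torque': array([0.0071, 0.0155, 0.0706]), 'grip_width': 0.997175434438196}
```

View pics/top0.png

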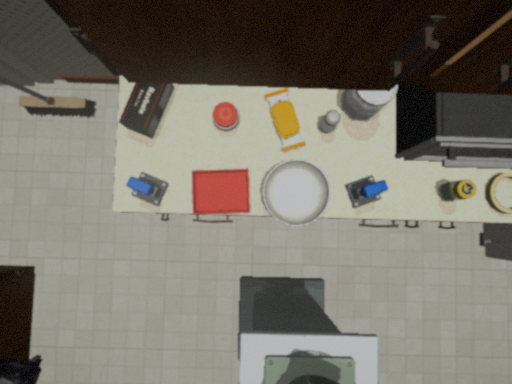

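View pics/side0.png

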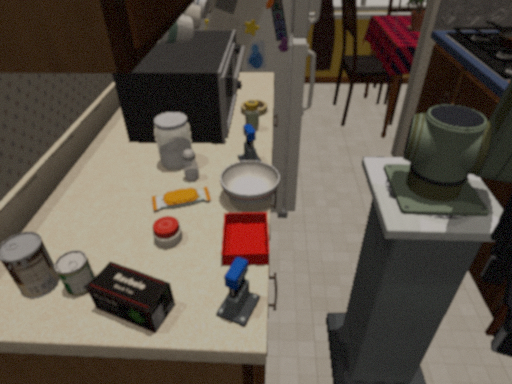

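Top view: the clips sit on their gauges at about (375,188) and (140,186), both yawed. The tray is at (220,191) and the bowl at (296,192). The microwave is to the right of clip 1. Next I'll measure the heads.

```bash
python3 - <<'E'
from h import *
np.set_printoptions(precision=4,suppress=True)
A={0:[],1:[]}
for n in('top','side'):
    p,d=optics.capture(n)
    f=p.astype(int); m=(f[:,:,2]>90)&(f[:,:,2]-f[:,:,0]>60)
    d3=cv2.medianBlur(d,3)
    for i,yc in((0,-.115),(1,.378)):
        P=pts(n,d,m)
        s=(abs(P[:,1]-yc)<.06)&(abs(P[:,0]-.48)<.06)&(P[:,2]>.05)
        Q=P[s]; T=Q[(Q[:,2]>.104)&(Q[:,2]<.12)]
        r=cv2.minAreaRect((T[:,:2]*1000).astype(np.float32))
        print(n,i,len(Q),len(T),T.mean(0),r,np.percentile(Q[:,2],[1,50,99]))
    # gauge/card: dark points lower
    P=pts(n,d,np.ones_like(m))
    for yc in(-.115,.378):
        s=(abs(P[:,1]-yc)<.07)&(abs(P[:,0]-.48)<.07)&(P[:,2]>.008)&(P[:,2]<.03)
        T=P[s]
        if len(T)>5: print(' foot',len(T),cv2.minAreaRect((T[:,:2]*1000).astype(np.float32)))
    for yc in(-.115,.378):
        s=(abs(P[:,1]-yc)<.25)&(abs(P[:,0]-.5)<.25)&(P[:,2]>.13)
        if s.sum(): print(' high',s.sum(),P[s].min(0),P[s].max(0))
p=cv2.imread('pics/top0.png')
a=cv2.resize(p[155:225,105:185],None,fx=5,fy=5,interpolation=2);b=cv2.resize(p[155:225,335:415],None,fx=5,fy=5,interpolation=2)
cv2.imwrite('pics/z.png',np.hstack([a,b]))
E
```

```text
top 0 237 234 [ 0.4833 -0.1167  0.1107] ((483.5833435058594, -118.23716735839844), (22.715595245361328, 48.31551742553711), 20.045183181762695) [0.1038 0.1108 0.1149]
top 1 221 221 [0.4746 0.38   0.1111] ((474.95086669921875, 380.5760803222656), (46.83606719970703, 21.46670150756836), 68.44243621826172) [0.1071 0.1111 0.1148]
 foot 381 ((483.7607116699219, -118.83904266357422), (59.24197006225586, 68.78812408447266), 20.118833541870117)
 foot 406 ((474.8327941894531, 380.1560974121094), (69.34224700927734, 59.31311798095703), 67.88007354736328)
 high 28874 [ 0.5196 -0.3512  0.13  ] [0.7073 0.135  0.6964]
 high 16232 [0.5814 0.128  0.4301] [0.6031 0.3405 0.6855]
side 0 66 66 [ 0.4827 -0.1139  0.1097] ((482.38568115234375, -115.28455352783203), (21.071786880493164, 44.64140319824219), 15.966320991516113) [0.1065 0.1099 0.1121]
side 1 278 278 [0.4739 0.3847 0.1106] ((474.0823059082031, 383.16650390625), (49.620967864990234, 22.13524055480957), 68.34066772460938) [0.1084 0.1106 0.1125]
 foot 100 ((482.1748046875, -113.78954315185547), (62.27389144897461, 53.13547134399414), 9.582880020141602)
 foot 573 ((474.5805969238281, 384.0507507324219), (69.68348693847656, 59.04045104980469), 69.56558990478516)
 high 5533 [ 0.5177 -0.3649  0.13  ] [0.7499 0.1349 0.477 ]
 high 11302 [0.5806 0.1281 0.4293] [0.75   0.3431 0.5167]
```

View pics/z.png

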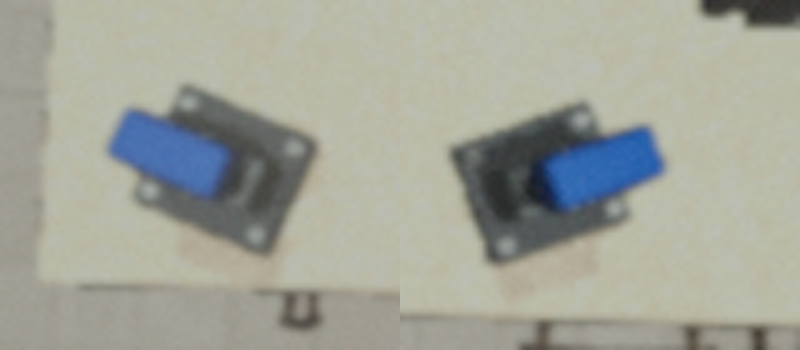

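```bash
cat >> h.py <<'E'
from scipy.spatial.transform import Rotation as R
def plan(pos,yaw=None):
    s=ctrl.state(); r=R.from_quat(s['tcp_rot']); M=r.as_matrix()
    t=M.T@(np.array(pos)-s['position'])*100
    out=[np.round(t,2)]
    if yaw is not None:
        y=np.deg2rad(yaw); g=np.array([[np.sin(y)*-1,np.cos(y),0],[np.cos(y),np.sin(y),0],[0,0,-1.]]).T
        g=np.column_stack([[-np.sin(y),np.cos(y),0],[np.cos(y),np.sin(y),0],[0,0,-1]])
        # x = y cross z
        g[:,0]=np.cross(g[:,1],g[:,2])
        out.append(np.round((r.inv()*R.from_matrix(g)).as_rotvec(),4))
    print(pos,*out)
def st():
    s=ctrl.state();M=R.from_quat(s['tcp_rot']).as_matrix()
    print(round(s['t'],2),np.round(s['position'],4),'yaw',np.round(np.degrees(np.arctan2(M[1,1],M[0,1])),2),'zax',np.round(M[:,2],4),'F',np.round(s['wrist_force'],2),round(s['grip_width'],3))
E
python3 - <<'E'
from h import *
st()
plan((.4745,.382,.18),68.4)
plan((.4745,.382,.096),68.4)
p,d=optics.capture('top')
P=pts('top',d,d>0)
s=(P[:,0]>.40)&(P[:,0]<.56)&(P[:,1]<-.15)&(P[:,1]>-.3)&(P[:,2]>.03)
print(P[s].min(0),P[s].max(0))
s2=(P[:,0]>.35)&(P[:,0]<.62)&(P[:,2]>.2)&(P[:,1]>-.35)&(P[:,1]<.6)
for y in np.arange(-.35,.6,.05):
    q=P[s2&(abs(P[:,1]-y)<.025)]
    if len(q): print(round(y,2),q.min(0).round(3),len(q))
E
```

```text
0.6 [0.1726 0.5485 0.2503] yaw 72.54 zax [ 1.e-04  1.e-04 -1.e+00] F [ 0.03 -0.5   0.41] 0.999
(0.4745, 0.382, 0.18) [-33.8   -6.82   7.03] [0.0001 0.     0.0722]
(0.4745, 0.382, 0.096) [-33.8   -6.83  15.43] [0.0001 0.     0.0722]
[ 0.48341716 -0.29997877  0.03032233] [ 0.55998338 -0.2053189   0.22562464]
-0.35 [ 0.52  -0.349  0.201] 233
-0.3 [ 0.52  -0.325  0.2  ] 1224
-0.25 [ 0.52  -0.275  0.2  ] 1323
-0.2 [ 0.52  -0.225  0.2  ] 1047
-0.15 [ 0.58  -0.175  0.46 ] 503
-0.1 [ 0.555 -0.125  0.43 ] 3664
-0.05 [ 0.582 -0.075  0.43 ] 2188
-0.0 [ 0.554 -0.025  0.461] 5162
0.05 [0.581 0.025 0.462] 4645
0.1 [0.582 0.075 0.462] 4530
0.15 [0.581 0.125 0.461] 4398
0.2 [0.581 0.175 0.462] 4282
0.25 [0.581 0.225 0.461] 4169
0.3 [0.581 0.275 0.462] 2957
0.35 [0.591 0.325 0.43 ] 700
```

jog_arm:
  increments:
    - {"jaw": 0,"translation": [-6,-1.2,1.2],"rot": [0,0,0.072]}
    - {"jaw": 0,"translation": [-12,-2.4,2.4],"rot": [0,0,0.072]}
    - {"jaw": 0,"translation": [-18,-3.6,3.6],"rot": [0,0,0.072]}
    - {"jaw": 0,"translation": [-24,-4.8,5],"rot": [0,0,0.072]}
    - {"jaw": 0,"translation": [-30,-6,6.5],"rot": [0,0,0.072]}
    - {"jaw": 0,"translation": [-33.8,-6.82,7],"rot": [0,0,0.072]}
    - {"jaw": 0,"translation": [-33.8,-6.82,7],"rot": [0,0,0.072]}
    - {"jaw": 0,"translation": [-33.8,-6.82,8],"rot": [0,0,0.072]}
    - {"jaw": 0,"translation": [-33.8,-6.82,8],"rot": [0,0,0.072]}

```text
t: 1.78
position: [0.4729, 0.3824, 0.1694]
tcp_rot: [0.187, 0.982, -0.001, -0.001]
wrist_force: [0.8, 0.4, -0.5]
grip_width: 1.0
```

```bash
python3 - <<'E'
from h import *
st()
plan((.4745,.382,.096),68.4)
save('side','s1');a=save('top','t1')
b=cv2.resize(cv2.imread('pics/s1.png')[200:340,160:340],None,fx=3,fy=3);c=cv2.resize(cv2.imread('pics/t1.png')[140:240,90:190],None,fx=4,fy=4)
c=cv2.resize(c,(420,420));cv2.imwrite('pics/c1.png',cv2.resize(np.hstack([b,c]),(780,341)))
E
```

```text
1.77 [0.4729 0.3824 0.1694] yaw 68.5 zax [-0.0019 -0.0011 -1.    ] F [ 0.81  0.36 -0.47] 1.0
(0.4745, 0.382, 0.096) [-0.17  0.04  7.34] [-0.0017 -0.0014  0.0018]
```

View pics/c1.png

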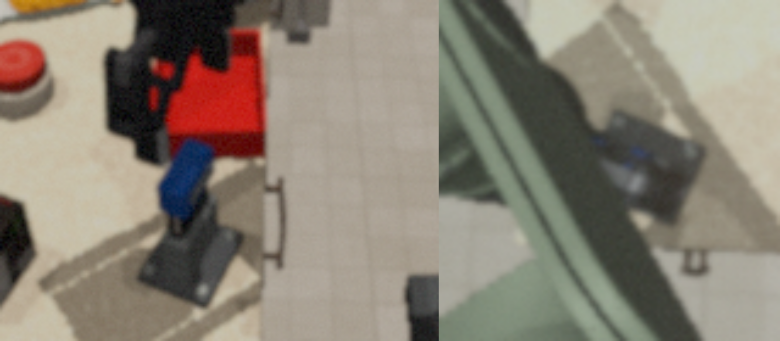

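The side crop shows the gripper just above the clip 2 head, with its fingers in line with the head's long axis. Next: descend and grip.

jog_arm:
  increments:
    - {"jaw": 0,"translation": [-0.17,0.04,2.5]}
    - {"jaw": 0,"translation": [-0.17,0.04,5]}
    - {"jaw": 0,"translation": [-0.17,0.04,7]}
    - {"jaw": 0,"translation": [-0.17,0.04,7.5]}
    - {"jaw": 0,"translation": [-0.17,0.04,7.5]}
    - {"jaw": 0.3,"translation": [-0.17,0.04,7.5]}
    - {"jaw": 0.6,"translation": [-0.17,0.04,7.5]}
    - {"jaw": 0.6,"translation": [-0.17,0.04,7.5]}
    - {"jaw": 0.6,"translation": [-0.17,0.04,7.5]}
    - {"jaw": 0.6,"translation": [-0.17,0.04,7.5]}
  newtons: 40

```text
schema error: expected keys jaw, translation, rot
```

```bash
python3 - <<'E'
from h import *
st()
save('side','s2')
cv2.imwrite('pics/c2.png',cv2.resize(cv2.imread('pics/s2.png')[180:340,160:340],None,fx=3,fy=3))
E
```

```text
1.88 [0.4735 0.3828 0.1704] yaw 68.51 zax [-2.e-04  1.e-04 -1.e+00] F [-0.09  0.25  0.32] 0.998
```

View pics/c2.png

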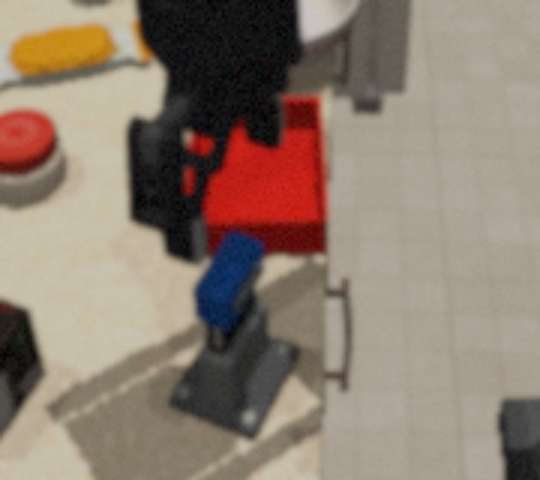

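jog_arm:
  increments:
    - {"jaw": 0,"translation": [-0.1,0.04,2.5],"rot": [0,0,0]}
    - {"jaw": 0,"translation": [-0.1,0.04,5],"rot": [0,0,0]}
    - {"jaw": 0,"translation": [-0.1,0.04,7],"rot": [0,0,0]}
    - {"jaw": 0,"translation": [-0.1,0.04,7.5],"rot": [0,0,0]}
    - {"jaw": 0,"translation": [-0.1,0.04,7.5],"rot": [0,0,0]}
    - {"jaw": 0.3,"translation": [-0.1,0.04,7.5],"rot": [0,0,0]}
    - {"jaw": 0.6,"translation": [-0.1,0.04,7.5],"rot": [0,0,0]}
    - {"jaw": 0.6,"translation": [-0.1,0.04,7.5],"rot": [0,0,0]}
    - {"jaw": 0.6,"translation": [-0.1,0.04,7.5],"rot": [0,0,0]}
    - {"jaw": 0.6,"translation": [-0.1,0.04,7.5],"rot": [0,0,0]}
  newtons: 40

```text
t: 3.18
position: [0.4749, 0.3825, 0.0966]
tcp_rot: [0.186, 0.982, 0.0, 0.0]
wrist_force: [-2.2, -2.1, 5.4]
grip_width: 0.583
```

```bash
python3 - <<'E'
from h import *
st()
save('side','s2')
cv2.imwrite('pics/c3.png',cv2.resize(cv2.imread('pics/s2.png')[180:340,160:340],None,fx=3,fy=3))
E
```

```text
3.17 [0.4749 0.3825 0.0966] yaw 68.51 zax [ 8.e-04  3.e-04 -1.e+00] F [-2.25 -2.09  5.44] 0.583
```

View pics/c3.png

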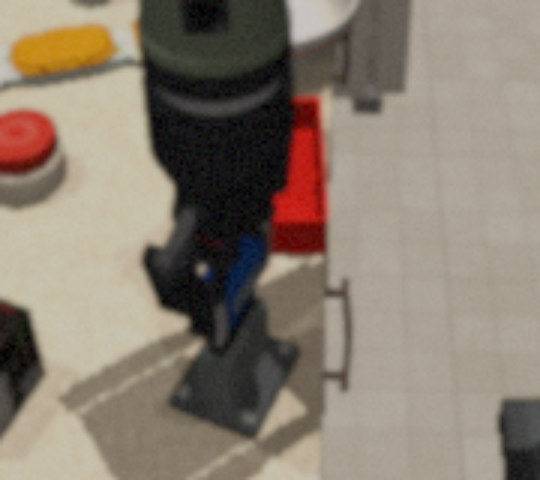

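jog_arm:
  increments:
    - {"jaw": 0.7,"translation": [0,0,0],"rot": [0,0,0]}
    - {"jaw": 0.7,"translation": [0,0,-0.3],"rot": [0,0,0]}
    - {"jaw": 0.7,"translation": [0,0,-0.6],"rot": [0,0,0]}
    - {"jaw": 0.7,"translation": [0,0,-0.9],"rot": [0,0,0]}
    - {"jaw": 0.7,"translation": [0,0,-1.2],"rot": [0,0,0]}
    - {"jaw": 0.7,"translation": [0,0,-1.6],"rot": [0,0,0]}
    - {"jaw": 0.7,"translation": [0,0,-2],"rot": [0,0,0]}
  newtons: 60

```text
t: 4.1
position: [0.4748, 0.3824, 0.1168]
tcp_rot: [0.186, 0.982, 0.0, 0.0]
wrist_force: [0.5, 0.8, -5.5]
grip_width: 0.578
```

```bash
python3 - <<'E'
from h import *
st()
save('side','s3')
cv2.imwrite('pics/c4.png',cv2.resize(cv2.imread('pics/s3.png')[180:340,160:340],None,fx=3,fy=3))
E
```

```text
4.1 [0.4748 0.3824 0.1168] yaw 68.51 zax [ 6.e-04  1.e-04 -1.e+00] F [ 0.48  0.83 -5.48] 0.578
```

View pics/c4.png

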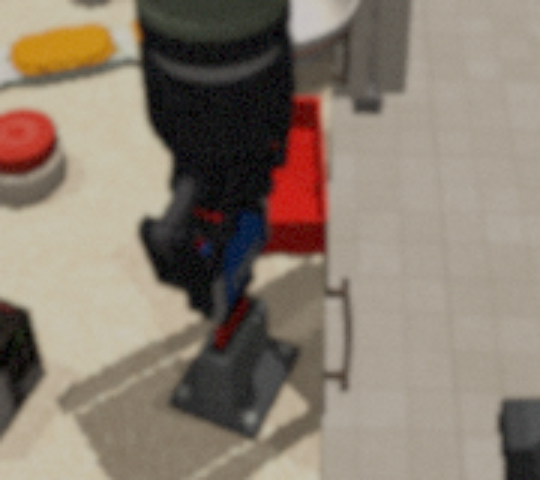

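Red is showing at (235,320) and the pull is about 5.5 N, so clip 2 is the sound one. I'll keep going straight up.

jog_arm:
  increments:
    - {"jaw": 0.7,"translation": [0,0,-0.3],"rot": [0,0,0]}
    - {"jaw": 0.7,"translation": [0,0,-0.6],"rot": [0,0,0]}
    - {"jaw": 0.7,"translation": [0,0,-0.9],"rot": [0,0,0]}
    - {"jaw": 0.7,"translation": [0,0,-1.2],"rot": [0,0,0]}
    - {"jaw": 0.7,"translation": [0,0,-1.5],"rot": [0,0,0]}
    - {"jaw": 0.7,"translation": [0,0,-1.8],"rot": [0,0,0]}
    - {"jaw": 0.7,"translation": [0,0,-2.2],"rot": [0,0,0]}
    - {"jaw": 0.7,"translation": [0,0,-2.6],"rot": [0,0,0]}
    - {"jaw": 0.7,"translation": [0,0,-3.2],"rot": [0,0,0]}
    - {"jaw": 0.7,"translation": [0,0,-4],"rot": [0,0,0]}
    - {"jaw": 0.7,"translation": [0,0,-5],"rot": [0,0,0]}
    - {"jaw": 0.7,"translation": [0,0,-6.5],"rot": [0,0,0]}
    - {"jaw": 0.7,"translation": [0,0,-8],"rot": [0,0,0]}
    - {"jaw": 0.7,"translation": [0,0,-9],"rot": [0,0,0]}
  newtons: 60

```text
t: 5.9
position: [0.4751, 0.3827, 0.2091]
tcp_rot: [0.186, 0.982, 0.001, 0.001]
wrist_force: [-0.4, -0.5, -0.8]
grip_width: 0.576
```

```bash
python3 - <<'E'
from h import *
st()
save('side','s4')
cv2.imwrite('pics/c5.png',cv2.resize(cv2.imread('pics/s4.png')[140:340,160:340],None,fx=3,fy=3))
plan((.475,.041,.20),90)
plan((.475,.041,.08),90)
E
```

```text
5.9 [0.4751 0.3827 0.2091] yaw 68.51 zax [ 0.0024  0.0014 -1.    ] F [-0.45 -0.46 -0.82] 0.576
(0.475, 0.041, 0.2) [-12.48 -31.84   0.92] [ 0.0032  0.0033 -0.3751]
(0.475, 0.041, 0.08) [-12.45 -31.89  12.92] [ 0.0032  0.0033 -0.3751]
```

View pics/c5.png

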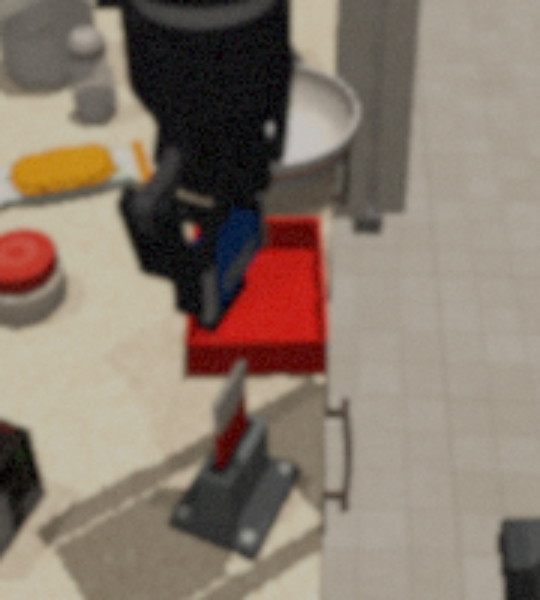

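Clip 2 is off in the gripper. Its card stands up with red at (230,435). Now over to the bowl.

jog_arm:
  increments:
    - {"jaw": 0.7,"translation": [-1.6,-4,0],"rot": [0,0,-0.05]}
    - {"jaw": 0.7,"translation": [-3.2,-8,0],"rot": [0,0,-0.1]}
    - {"jaw": 0.7,"translation": [-4.8,-12,0],"rot": [0,0,-0.15]}
    - {"jaw": 0.7,"translation": [-6.4,-16,0],"rot": [0,0,-0.2]}
    - {"jaw": 0.7,"translation": [-8,-20,0],"rot": [0,0,-0.25]}
    - {"jaw": 0.7,"translation": [-9.6,-24,0],"rot": [0,0,-0.3]}
    - {"jaw": 0.7,"translation": [-11.2,-28,0],"rot": [0,0,-0.35]}
    - {"jaw": 0.7,"translation": [-12.4,-31.8,0],"rot": [0,0,-0.375]}
    - {"jaw": 0.7,"translation": [-12.4,-31.8,1],"rot": [0,0,-0.375]}
    - {"jaw": 0.7,"translation": [-12.4,-31.8,3],"rot": [0,0,-0.375]}
    - {"jaw": 0.7,"translation": [-12.4,-31.8,6],"rot": [0,0,-0.375]}
    - {"jaw": 0.7,"translation": [-12.4,-31.8,8],"rot": [0,0,-0.375]}
    - {"jaw": 0.7,"translation": [-12.4,-31.8,8],"rot": [0,0,-0.375]}
  newtons: 60

```text
t: 7.58
position: [0.4735, 0.0427, 0.1276]
tcp_rot: [-0.0, 1.0, 0.001, -0.0]
wrist_force: [-0.3, 1.2, -0.8]
grip_width: 0.573
```

```bash
python3 - <<'E'
from h import *
st()
p,d=save('side','s5')
cv2.imwrite('pics/c6.png',cv2.resize(cv2.imread('pics/s5.png')[80:240,160:340],None,fx=3,fy=3))
plan((.474,.042,.056),90)
E
```

```text
7.58 [0.4735 0.0427 0.1276] yaw 90.03 zax [-4.0e-04  2.7e-03 -1.0e+00] F [-0.33  1.16 -0.77] 0.573
(0.474, 0.042, 0.056) [ 0.06 -0.08  7.27] [0.0027 0.0023 0.0005]
```

View pics/c6.png

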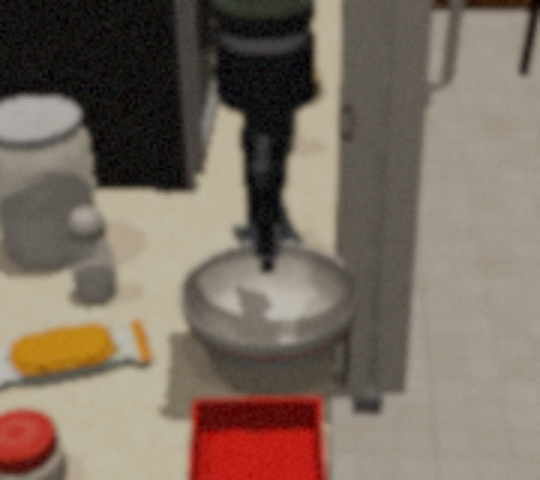

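The clip is centred over the bowl at (267,265). Next: lower it, open partly and rise.

jog_arm:
  increments:
    - {"jaw": 0.7,"translation": [0.06,-0.08,2.5],"rot": [0,0,0]}
    - {"jaw": 0.7,"translation": [0.06,-0.08,5],"rot": [0,0,0]}
    - {"jaw": 0.7,"translation": [0.06,-0.08,6.5],"rot": [0,0,0]}
    - {"jaw": 0.7,"translation": [0.06,-0.08,7.2],"rot": [0,0,0]}
    - {"jaw": 0.7,"translation": [0.06,-0.08,7.5],"rot": [0,0,0]}
    - {"jaw": 0.7,"translation": [0.06,-0.08,7.5],"rot": [0,0,0]}
  newtons: 60

```text
t: 8.38
position: [0.4745, 0.0421, 0.0543]
tcp_rot: [-0.0, 1.0, 0.001, 0.002]
wrist_force: [0.0, -0.2, -0.9]
grip_width: 0.576
```

jog_arm:
  increments:
    - {"jaw": 0.36,"translation": [0,0,0],"rot": [0,0,0]}
    - {"jaw": 0.3,"translation": [0,0,0],"rot": [0,0,0]}
    - {"jaw": 0.28,"translation": [0,0,0],"rot": [0,0,0]}
    - {"jaw": 0.28,"translation": [0,0,0],"rot": [0,0,0]}
    - {"jaw": 0.28,"translation": [0,0,-2],"rot": [0,0,0]}
    - {"jaw": 0.28,"translation": [0,0,-5],"rot": [0,0,0]}
    - {"jaw": 0.28,"translation": [0,0,-9],"rot": [0,0,0]}
    - {"jaw": 0.1,"translation": [0,0,-13],"rot": [0,0,0]}
    - {"jaw": 0,"translation": [0,0,-14],"rot": [0,0,0]}

```text
t: 9.5
position: [0.4752, 0.0418, 0.1967]
tcp_rot: [-0.0, 1.0, 0.002, 0.004]
wrist_force: [-0.5, -1.0, -0.3]
grip_width: 0.995
```

```bash
python3 - <<'E'
from h import *
st()
p,d=save('side','s6')
cv2.imwrite('pics/c7.png',cv2.resize(cv2.imread('pics/s6.png')[80:340,160:340],None,fx=2.3,fy=2.3))
plan((.4835,-.1175,.19),110)
plan((.4835,-.1175,.096),110)
E
```

```text
9.5 [0.4752 0.0418 0.1967] yaw 90.03 zax [ 0.0085  0.0032 -1.    ] F [-0.52 -0.96 -0.28] 0.995
(0.4835, -0.1175, 0.19) [ -0.84 -15.93   0.6 ] [ 0.0017  0.0082 -0.3485]
(0.4835, -0.1175, 0.096) [ -0.76 -15.96  10.  ] [ 0.0017  0.0082 -0.3485]
```

View pics/c7.png

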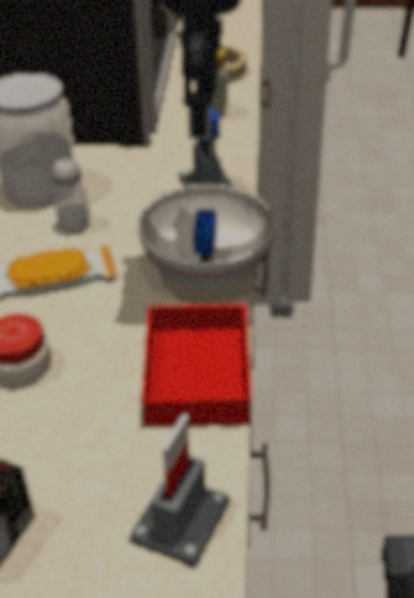

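The sound clip sits in the bowl at (205,232), and card 2 stays up at (177,465). Now clip 1.

jog_arm:
  increments:
    - {"jaw": 0,"translation": [-0.2,-4,0],"rot": [0,0,-0.1]}
    - {"jaw": 0,"translation": [-0.4,-8,0],"rot": [0,0,-0.2]}
    - {"jaw": 0,"translation": [-0.6,-12,0.2],"rot": [0,0,-0.3]}
    - {"jaw": 0,"translation": [-0.8,-15.9,0.6],"rot": [0,0,-0.348]}
    - {"jaw": 0,"translation": [-0.8,-15.9,1.5],"rot": [0,0.008,-0.348]}
    - {"jaw": 0,"translation": [-0.8,-15.9,2.5],"rot": [0,0.008,-0.348]}
    - {"jaw": 0,"translation": [-0.8,-15.9,2.5],"rot": [0,0.008,-0.348]}
    - {"jaw": 0,"translation": [-0.8,-15.9,2.5],"rot": [0,0.008,-0.348]}

```text
t: 10.55
position: [0.4833, -0.1163, 0.1709]
tcp_rot: [-0.174, 0.985, 0.001, 0.0]
wrist_force: [-0.6, -0.4, -0.1]
grip_width: 0.999
```

```bash
python3 - <<'E'
from h import *
st()
p,d=save('side','s7')
cv2.imwrite('pics/c8.png',cv2.resize(cv2.imread('pics/s7.png')[90:190,190:310],None,fx=5,fy=5))
p,d=optics.capture('top')
f=p.astype(int); m=(f[:,:,2]>60)&(f[:,:,2]-f[:,:,0]>40)
P=pts('top',d,m);Q=P[(P[:,2]>.104)&(P[:,1]<-.05)&(P[:,2]<.12)];print(len(Q),Q.mean(0) if len(Q) else 0)
plan((.4835,-.1175,.096),110)
E
```

```text
10.55 [ 0.4833 -0.1163  0.1709] yaw 110.04 zax [-3.0e-04  1.9e-03 -1.0e+00] F [-0.61 -0.35 -0.12] 0.999
0 0
(0.4835, -0.1175, 0.096) [ 0.04 -0.1   7.53] [0.0013 0.0012 0.0005]
```

View pics/c8.png

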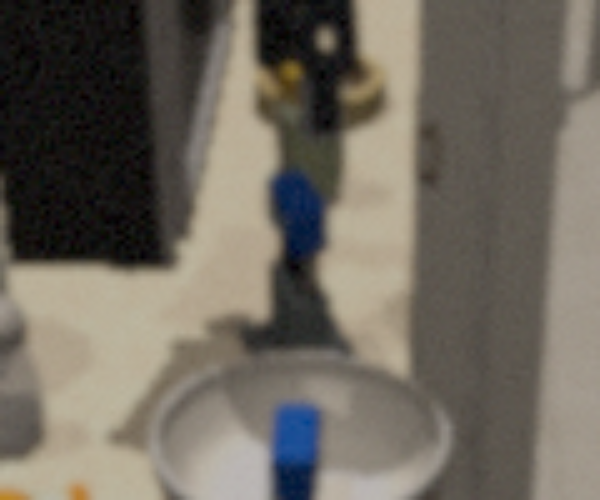

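Clip 1's head is at (297,215) with the open gripper aligned above it. Next: descend, close and pull up a little.

jog_arm:
  increments:
    - {"jaw": 0,"translation": [0.04,-0.1,2.5],"rot": [0,0,0]}
    - {"jaw": 0,"translation": [0.04,-0.1,5],"rot": [0,0,0]}
    - {"jaw": 0,"translation": [0.04,-0.1,7],"rot": [0,0,0]}
    - {"jaw": 0,"translation": [0.04,-0.1,7.5],"rot": [0,0,0]}
    - {"jaw": 0,"translation": [0.04,-0.1,7.5],"rot": [0,0,0]}
    - {"jaw": 0.3,"translation": [0.04,-0.1,7.5],"rot": [0,0,0]}
    - {"jaw": 0.6,"translation": [0.04,-0.1,7.5],"rot": [0,0,0]}
    - {"jaw": 0.6,"translation": [0.04,-0.1,7.5],"rot": [0,0,0]}
    - {"jaw": 0.6,"translation": [0.04,-0.1,7.5],"rot": [0,0,0]}
    - {"jaw": 0.6,"translation": [0.04,-0.1,7.5],"rot": [0,0,0]}
  newtons: 40

```text
t: 11.9
position: [0.4841, -0.1177, 0.0972]
tcp_rot: [-0.174, 0.985, 0.0, 0.001]
wrist_force: [-1.2, 0.5, 6.2]
grip_width: 0.579
```

jog_arm:
  increments:
    - {"jaw": 0.7,"translation": [0,0,0],"rot": [0,0,0]}
    - {"jaw": 0.7,"translation": [0,0,-0.3],"rot": [0,0,0]}
    - {"jaw": 0.7,"translation": [0,0,-0.6],"rot": [0,0,0]}
    - {"jaw": 0.7,"translation": [0,0,-0.9],"rot": [0,0,0]}
    - {"jaw": 0.7,"translation": [0,0,-1.2],"rot": [0,0,0]}
  newtons: 60

```text
t: 12.52
position: [0.484, -0.1177, 0.1094]
tcp_rot: [-0.174, 0.985, 0.0, 0.001]
wrist_force: [0.3, -0.2, -0.0]
grip_width: 0.577
```

```bash
python3 - <<'E'
from h import *
st()
p,d=save('side','s8')
cv2.imwrite('pics/c9.png',cv2.resize(cv2.imread('pics/s8.png')[90:190,190:310],None,fx=5,fy=5))
E
```

```text
12.53 [ 0.484  -0.1177  0.1094] yaw 110.03 zax [ 0.0023  0.0011 -1.    ] F [ 0.32 -0.22 -0.03] 0.577
```

View pics/c9.png

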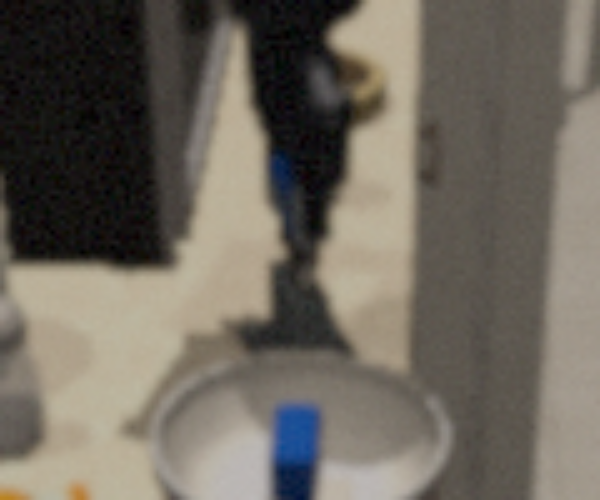

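No red is visible at the column top (297,265), and the pull force is about 0, so this is the weak clip slipping off. I'll continue straight up.

jog_arm:
  increments:
    - {"jaw": 0.7,"translation": [0,0,-0.4],"rot": [0,0,0]}
    - {"jaw": 0.7,"translation": [0,0,-0.8],"rot": [0,0,0]}
    - {"jaw": 0.7,"translation": [0,0,-1.2],"rot": [0,0,0]}
    - {"jaw": 0.7,"translation": [0,0,-1.7],"rot": [0,0,0]}
    - {"jaw": 0.7,"translation": [0,0,-2.5],"rot": [0,0,0]}
    - {"jaw": 0.7,"translation": [0,0,-4],"rot": [0,0,0]}
    - {"jaw": 0.7,"translation": [0,0,-6],"rot": [0,0,0]}
    - {"jaw": 0.7,"translation": [0,0,-8],"rot": [0,0,0]}
    - {"jaw": 0.7,"translation": [0,0,-9],"rot": [0,0,0]}
    - {"jaw": 0.7,"translation": [0,0,-9],"rot": [0,0,0]}
  newtons: 60

```text
t: 13.82
position: [0.4843, -0.118, 0.2006]
tcp_rot: [-0.174, 0.985, -0.0, 0.002]
wrist_force: [0.3, 0.5, -1.0]
grip_width: 0.579
```

```bash
python3 - <<'E'
from h import *
st()
p,d=save('side','s9')
cv2.imwrite('pics/c10.png',cv2.resize(cv2.imread('pics/s9.png')[70:190,190:310],None,fx=4,fy=4))
plan((.473,.2165,.20),90)
E
```

```text
13.82 [ 0.4843 -0.118   0.2006] yaw 110.03 zax [ 4.7e-03  5.0e-04 -1.0e+00] F [ 0.26  0.55 -0.98] 0.579
(0.473, 0.2165, 0.2) [-1.043e+01  3.178e+01  1.000e-02] [0.0005 0.0031 0.3497]
```

View pics/c10.png

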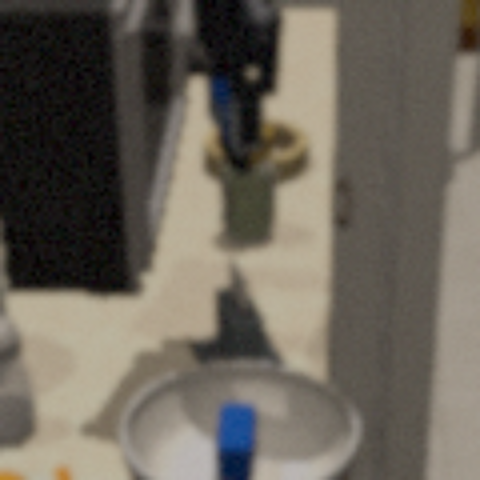

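Clip 1 is off and held, with no red at its gauge at (240,275). Now to the tray.

jog_arm:
  increments:
    - {"jaw": 0.7,"translation": [-1.3,4,0],"rot": [0,0,0.05]}
    - {"jaw": 0.7,"translation": [-2.6,8,0],"rot": [0,0,0.1]}
    - {"jaw": 0.7,"translation": [-3.9,12,0],"rot": [0,0,0.15]}
    - {"jaw": 0.7,"translation": [-5.2,16,0],"rot": [0,0,0.2]}
    - {"jaw": 0.7,"translation": [-6.5,20,0],"rot": [0,0,0.25]}
    - {"jaw": 0.7,"translation": [-7.8,24,0],"rot": [0,0,0.3]}
    - {"jaw": 0.7,"translation": [-9.1,28,0],"rot": [0,0,0.35]}
    - {"jaw": 0.7,"translation": [-10.4,31.8,0],"rot": [0,0,0.35]}
    - {"jaw": 0.7,"translation": [-10.4,31.8,2],"rot": [0,0,0.35]}
    - {"jaw": 0.7,"translation": [-10.4,31.8,5],"rot": [0,0,0.35]}
    - {"jaw": 0.7,"translation": [-10.4,31.8,8],"rot": [0,0,0.35]}
    - {"jaw": 0.7,"translation": [-10.4,31.8,8],"rot": [0,0,0.35]}
    - {"jaw": 0.7,"translation": [-10.4,31.8,8],"rot": [0,0,0.35]}

```text
t: 15.5
position: [0.4733, 0.2168, 0.1206]
tcp_rot: [0.0, 1.0, 0.001, 0.002]
wrist_force: [0.4, -0.5, -0.6]
grip_width: 0.576
```

```bash
python3 - <<'E'
from h import *
st()
p,d=save('side','s10')
cv2.imwrite('pics/c11.png',cv2.resize(cv2.imread('pics/s10.png')[100:300,160:340],None,fx=3,fy=3))
plan((.473,.2165,.045),90)
E
```

```text
15.5 [0.4733 0.2168 0.1206] yaw 89.97 zax [ 0.0036  0.0012 -1.    ] F [ 0.41 -0.49 -0.56] 0.576
(0.473, 0.2165, 0.045) [ 0.1  -0.06  7.61] [ 0.0018  0.0047 -0.0005]
```

View pics/c11.png

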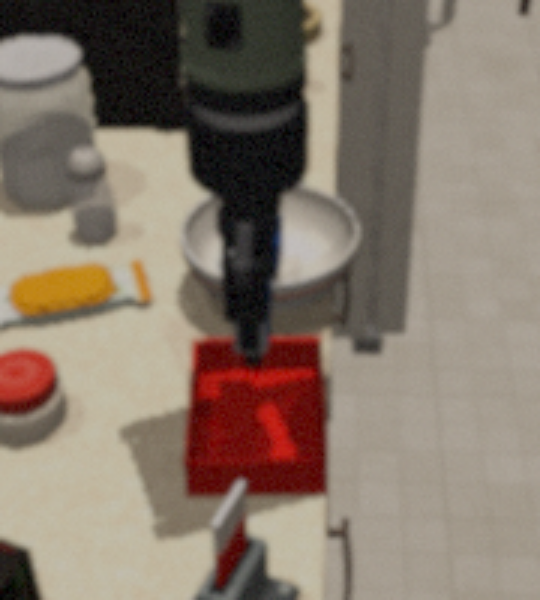

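The clip is over the tray. I'll lower it, release partly and rise.

jog_arm:
  increments:
    - {"jaw": 0.7,"translation": [0,0,2.5],"rot": [0,0,0]}
    - {"jaw": 0.7,"translation": [0,0,5],"rot": [0,0,0]}
    - {"jaw": 0.7,"translation": [0,0,6.5],"rot": [0,0,0]}
    - {"jaw": 0.7,"translation": [0,0,7.2],"rot": [0,0,0]}
    - {"jaw": 0.7,"translation": [0,0,7.5],"rot": [0,0,0]}
    - {"jaw": 0.7,"translation": [0,0,7.5],"rot": [0,0,0]}

```text
t: 16.3
position: [0.4743, 0.2172, 0.0465]
tcp_rot: [0.0, 1.0, 0.001, 0.003]
wrist_force: [-0.8, -0.7, -0.6]
grip_width: 0.576
```

jog_arm:
  increments:
    - {"jaw": 0.36,"translation": [0,0,0],"rot": [0,0,0]}
    - {"jaw": 0.3,"translation": [0,0,0],"rot": [0,0,0]}
    - {"jaw": 0.28,"translation": [0,0,0],"rot": [0,0,0]}
    - {"jaw": 0.28,"translation": [0,0,0],"rot": [0,0,0]}
    - {"jaw": 0.28,"translation": [0,0,-2],"rot": [0,0,0]}
    - {"jaw": 0.28,"translation": [0,0,-5],"rot": [0,0,0]}
    - {"jaw": 0.28,"translation": [0,0,-9],"rot": [0,0,0]}
    - {"jaw": 0.1,"translation": [0,0,-14],"rot": [0,0,0]}
    - {"jaw": 0,"translation": [4,0,-18],"rot": [0,0,0]}
    - {"jaw": 0,"translation": [9,0,-20],"rot": [0,0,0]}
    - {"jaw": 0,"translation": [12,0,-20],"rot": [0,0,0]}
    - {"jaw": 0,"translation": [12,0,-20],"rot": [0,0,0]}
    - {"jaw": 0,"translation": [12,0,-20],"rot": [0,0,0]}

```text
t: 17.92
position: [0.3539, 0.217, 0.2459]
tcp_rot: [0.0, 1.0, 0.001, 0.003]
wrist_force: [-0.2, 0.9, -0.3]
grip_width: 0.997
```

```bash
python3 - <<'E'
from h import *
st()
p,d=save('side','s11');P=pts('side',d,d>0)
save('top','t11')
b=cv2.resize(cv2.imread('pics/s11.png')[100:340,160:340],(450,600));c=cv2.resize(cv2.imread('pics/s11.png')[120:180,225:275],(350,420),interpolation=2);c=np.vstack([c,np.zeros((180,350,3),np.uint8)])
cv2.imwrite('pics/c12.png',np.hstack([b,c]))
q=P[(abs(P[:,0]-.4835)<.035)&(abs(P[:,1]+.118)<.04)&(P[:,2]>.02)];print('gauge1 max z',np.sort(q[:,2])[-10:].round(3))
q=P[(abs(P[:,0]-.4745)<.035)&(abs(P[:,1]-.382)<.04)];print('gauge2',np.sort(q[:,2])[-5:].round(3))
for n in('top','side'):
    for r in cut_out(n,'clip_1_head')[:4]: print(n,r['score'],r['rect'])
E
```

```text
17.93 [0.3539 0.217  0.2459] yaw 89.98 zax [ 0.0066  0.0024 -1.    ] F [-0.17  0.86 -0.32] 0.997
gauge1 max z [0.079 0.079 0.079 0.079 0.079 0.08  0.081 0.081 0.081 0.083]
gauge2 [0.112 0.112 0.112 0.112 0.113]
top 0.55 [218.5, 190.9, 20.4, 12.1]
side 0.8 [243.1, 236.6, 9.1, 30.1]
```

View pics/c12.png

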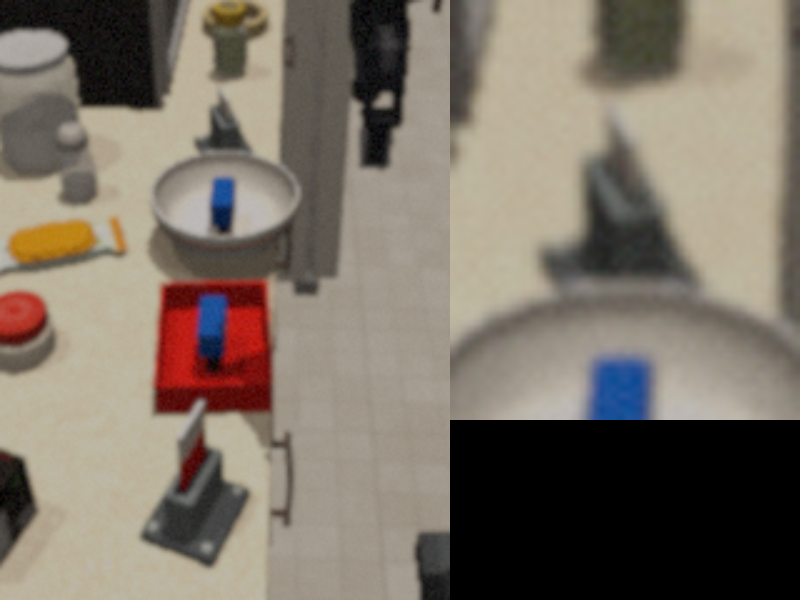

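View pics/t11.png

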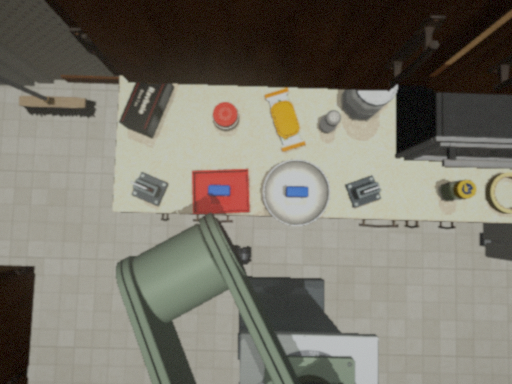

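The clips are in the bowl at (297,192) and the tray at (219,190). Card 1's top is at 81 mm, so it is down. Card 2's top is at 112 mm, so it is up. The arm is clear.

```bash
python3 -c "
from h import *
print(job_done())"
```

```text
the job is handed in; nothing more can be done
None
```

I pulled both clips straight up by the ends of their heads, put each one where it belongs, and handed the job in at about 18 s of the 61 s allowed.

- **Clip 2 (sound):** it drew its card up with red showing, at a pull of about 5.5 N, before letting go. It is now in the striped bowl.
- **Clip 1 (weak):** it slipped off with almost no force and left its card down. It is now in the red tray.

**Last checks:** the final pictures show both clips upright in their containers. Card 2 stands at about 112 mm with red showing, and card 1 is down at about 81 mm. The arm is clear of everything and its wrist force is near zero.

**Failed or disagreed:** no check failed at the end. One move call was refused for a missing field and moved nothing. The detector found only the clip in the tray in the last pictures, so I judged the one in the bowl by eye.

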